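# Refit a drone battery and hold the body halves pressed shut

### The job

Put the yellow battery into the bay of the drone's dark lower body half and let go of it, then take the grey cover, orange nose over orange nose, and fit it over the battery onto the two steel dowels. Press the cover down against the springy contact plate until the two halves meet all round, and finish while still holding the cover pressed shut with the gripper: do not let go at the end. Leave the other things on the bench where they are.

Things in the scene. Friction and masses are not known exactly. Their poses are not given: they have to be found in the camera images.
- lower: (Sizes in mm.) Lower half of a drone body, dark grey, fixed on the blue mat (mat top 2 above the table), 170 (x) x 92 (y) x 30 high. Origin: centre of its underside; x to the orange nose bar on its end face (sticks out 3.5), z up. Open bay for the battery in the middle, 67 (x) x 39 (y). Two steel dowels rise 13 above the rim on the centre line, at x = +65 (nose) and -65
- lower_seat (a point): point of the lower half at the centre of the bay, level with the rim (30 above the origin), where the origin of the closed cover comes to lie; axes as lower. Four black hinge lugs stick out 7 from the sides near the corners, lower than the rim
- lower_nose (a point): foot of the nose dowel, level with the rim, at x = +65 of the lower half. This dowel is 12 in diameter, the one at x = -65 is 8; the top 3.5 of each tapers by 2 on the radius
- plate (a joint): sprung brass contact plate in the bay's bottom: 0 = up (its top 12 below the rim), grows to 0.008 m as it is pressed down. About 5 N starts to move it, about 10 N holds it at 0.006, where it stands when the body is closed over the battery; the weight of battery and cover does not push it down
- battery: yellow battery pack, black ends, 62 (x) x 34 (y) x 36 high, about 130 g, lying flat on the mat; origin at the centre of its underside, z up. Fits the bay either way round, its x along the lower half's x, with 2.5 play on each side. On the raised plate its top stands 24 above the rim, so it can be held by its top part while it goes in
- cover: Upper half, light grey, about 150 g, lying right way up on the mat: flange 170 (x) x 92 (y) x 5 thick; hollow hump in the middle, 80 (x) x 52 (y) outside (grip it across the 52), top 22 above the underside; inside 72 x 44, 18 high, open below. Origin: centre of the underside; x to the orange nose strip, z up. It meets the battery 6 above closed; push it down those 6 and hold
- cover_nose (a point): centre of the nose hole of the cover, on its underside, at x = +65 of the cover: a round through hole of 14.5 diameter; the other, at x = -65, has 10.5
- driver_yellow: small precision screwdriver with a black handle and yellow cap, lying flat, 156 long, 17 wide, 15 high; bystander. Origin on its underside, 86 from the cap end; x towards the blade
- driver_green: same kind of screwdriver, green cap; bystander
- tape: silver tape ring lying flat, 72 outside diameter, 18 high; bystander. Origin at the centre of its underside
- spool: white plastic solder spool standing on a flange, 48 diameter, 32 high; bystander. Origin at the centre of its underside
- bottle: clear upright bottle with a red cap, 60 diameter, 130 high; bystander. Origin at the centre of its underside
- tin: copper-coloured closed tin, 66 diameter, 50 high; bystander. Origin at the centre of its underside
- bits: open orange two-compartment tray, 60 x 90 x 25; bystander. Origin at the centre of its underside
Things that resemble listed ones, but are neither listed nor needed, are in the scene too. There is more than one size of the battery; the job needs the smaller.

How it is judged (in metres and radians):
On the way, in this order (a step that is already met when the one before it is completed fails the run):
1. the battery lies in the bay on the plate, let go (z of battery in the frame of lower below 0.022 m and horizontal distance between battery and lower_seat below 0.007 m and angle between battery's own z axis and vertical below 0.12 rad and contact force between the fingers and battery below 0.1 N), for 0.2 s.
2. the cover is threaded on both dowels, nose over nose, down to the battery or lower (horizontal distance between cover and lower_seat below 0.004 m and horizontal distance between cover_nose and lower_nose below 0.005 m and angle between cover's own z axis and vertical below 0.08 rad and z of cover in the frame of lower_seat below 0.0085 m), for 0.1 s.
At the end, for the whole second after the job is handed in: Through the last second: cover on both dowels (centre within 4 mm, nose 5 mm, level within 0.08 rad), gap between halves under 2 mm; battery in the bay within 7 mm of centre, upright within 0.12 rad, plate down over 4.2 mm; fingers bear on the cover with over 3 N, cover at rest (z of battery in the frame of lower below 0.022 m and horizontal distance between battery and lower_seat below 0.007 m and angle between battery's own z axis and vertical below 0.12 rad and horizontal distance between cover and lower_seat below 0.004 m and horizontal distance between cover_nose and lower_nose below 0.005 m and angle between cover's own z axis and vertical below 0.08 rad and z of cover in the frame of lower_seat below 0.002 m and value of joint plate above 0.0042 m and contact force between the fingers and cover above 3 N and linear speed of cover below 0.02 m/s); the arm keeps its last pose, push and grip.
It fails at once if a bystander is shoved more than 40 mm (distance of any of driver_yellow, driver_green, tape, spool, bottle, tin, bits from where it was at the start of the episode above 0.04 m).
It also fails if it takes over 61 s, if anything falls off the work surface, if the arm or the gripper's body presses on something with over 40 N, if the wrist force passes 120 N, or if a joint passes its speed limit or range.

### The arm

A 7-joint arm with a two-finger parallel gripper is mounted at the origin on the work surface. World frame = base frame: x ahead of the robot, y to its left, z up, the work surface at z = 0. Lengths are in m, angles in degrees, forces in N, time in s.
With the tool pointing down it reaches from about 0.425 to 1.025 m from the base axis. Payload 9.4 kg.
Tool frame: the origin (TCP) lies between the finger pads; the fingertips stand 17 mm ahead of it and the grasp point (between the pads) lies 2 mm behind it; z points along the fingers, y is the line along which they close (so a half turn about z gives the same grasp; the last joint's range is limited). The gripper opens to 85 mm and grips with 20 to 120 N. Pads are 22 mm wide; open, the fingers measure 114 mm over their backs; the gripper's body (76 mm by 85 mm) begins 54 mm behind the grasp point. The pads swing forward as they close: fully open they stand 13 mm farther back than shut.
Start: joints at [-72.978, 34.337, -0.143, 91.639, 0.103, 54.024, -4.572], TCP at [0.265, 0.675, 0.248] pointing down, gripper open.
Joint ranges: [-147.43, 147.43], [-19.82, 112.94], [-74.19, 73.91], [6.32, 146.72], [-59.91, 239.91], [6.04, 106.73], [-150.56, 150.56]. Speed limits (degrees/s): [127.2, 127.2, 172.46, 172.46, 180, 180, 180].

### API

Orientations are given as [roll, pitch, yaw] about the fixed x, y, z axes, in that order (R = Rz(yaw) Ry(pitch) Rx(roll)).
In Python, from plant import r gives the robot as it stands.
- The arm moves only by the tool play_rows, never from a script. Its arguments are lists of equal length, an entry for each row: "hand": the opening, from 0 (shut) to 1 (fully open); "translation": the shift along the tool's x, y, z as a fraction of full scale, a list of three; "yaw": the turn about the tool's z as a fraction of full scale. A call has exactly 10 rows; each row shifts and turns the commanded pose from where the row before left it, along the tool's axes as they then stand; what a row does not reach is not made up. Full scale, the value 1, is 0.15 m for a shift and 90 degrees for a turn. A row lasts 1/8 s, in which the tool goes at most 62.5 mm and 10.7 degrees, less where a joint would pass 70% of its speed; a pose out of reach is approached as far as the arm can. A call with a number of a shift or a turn outside -1 to 1 is refused whole. A call with a gripper value outside its range is refused whole. The fingers move at their own pace and stop on an object; "grip_force" is the grip in N (left out, the last holds). Time passes only in rows, so rows that do not move let the fingers close, or fill a call up. It gives the time, the measured TCP pose, the force, the opening and the grip force at its end, in the units of the state.
- r.observe(): the state, without advancing time (a new reading comes with each control period).
- r.capture(name): name is "scene" or "top" or "wrist"; returns a dict with "pixels" (480x640x3 uint8, red, green, blue), "vertical_fov" (degrees; the focal length in pixels is half the picture's height over the tangent of half this angle, whatever the lens; pixels are square), "cx", "cy" (the principal point, pixels), "distortion" ([k1, k2, p1, p2, k3] as OpenCV has them; the pictures are not rectified), "extrinsics" (4x4, takes a point from world to camera coordinates); the wrist camera has in their place "T_tool_cam" (4x4, takes a point from camera to tool coordinates, whose origin is the TCP and whose axes are the flange's). Camera axes: x right, y down, z forward; pixel columns grow to the right and rows downward; lengths in m; the calibration is good to about 2 mm. A picture is of the moment at which its call begins: read the wrist's pose just before it. There is no depth.
- r.close_job(): hands the job in; it is judged then, once.
The state is a dict: "t": time; "q": joint angles; "joint_vel": joint speeds; "tau": joint torques, N m; "tcp_pos": TCP position; "ee_rot": TCP orientation; "ft_force": force on the tool from outside, world axes, zero at the start; "torque": the same for the moment, N m; "grip_width": finger opening in m; "grip_force": force on a finger pad.
Only numpy, scipy, OpenCV 4.12 (cv2) and the standard library are available. Lean on these libraries where they do the work, as an engineer would, in place of code of your own. Each camera call takes 0.05 s, during which the arm holds its last target. There are 200 camera calls.

## Working session

There is one attempt and no reset: what is moved stays moved. The work goes in short steps, Python scripts to look and compute and a tool call to move; the robot and the scene stay as the last step left them, time stands still between calls to the robot, and variables do not carry over. Pictures are saved under pics/ and viewed, at most 10 in all, crops included, and the job is handed in when it is done.

Besides the shell and the picture viewer there is one more tool, called after "Request:" as a command line: name --pt "numbers of a row" for each row, then --argument value for the rest. play_rows: Moves the arm, as the interface text tells. Its arguments: {"type":"object","properties":{"hand":{"type":"array","items":{"type":"number"}},"translation":{"type":"array","items":{"type":"array","items":{"type":"number"}}},"yaw":{"type":"array","items":{"type":"number"}},"grip_force":{"type":"number"}},"required":["hand","translation","yaw"]}

```bash
mkdir -p pics; ls; cat > h.py <<'E'
import numpy as np,cv2,json
from plant import r
def cap(n,fn=None):
    o=r.observe(); c=r.capture(n); p=c.pop("pixels")
    if fn: cv2.imwrite("pics/"+fn,cv2.cvtColor(p,cv2.COLOR_RGB2BGR))
    f=240/np.tan(np.radians(c["vertical_fov"])/2)
    K=np.array([[f,0,c["cx"]],[0,f,c["cy"]],[0,0,1.]])
    if n=="wrist":
        from scipy.spatial.transform import Rotation as R
        T=np.eye(4);T[:3,:3]=R.from_euler("xyz",o["ee_rot"],degrees=True).as_matrix();T[:3,3]=o["tcp_pos"]
        E=np.linalg.inv(T@np.array(c["T_tool_cam"]))
    else: E=np.array(c["extrinsics"])
    return p,K,np.array(c["distortion"],float),E
def world(cal,uv,z):
    _,K,D,E=cal
    n=cv2.undistortPoints(np.array(uv,float).reshape(-1,1,2),K,D).reshape(-1,2)
    z=np.broadcast_to(z,len(n)); Ri=E[:3,:3].T; C=-Ri@E[:3,3]
    d=np.c_[n,np.ones(len(n))]@Ri.T
    return C+d*((z-C[2])/d[:,2])[:,None]
def proj(cal,P):
    _,K,D,E=cal
    return cv2.projectPoints(np.array(P,float).reshape(-1,1,3),cv2.Rodrigues(E[:3,:3])[0],E[:3,3],K,D)[0].reshape(-1,2)
E
python3 - <<'E'
from h import *
import pickle
for n in("top","scene"):
    c=cap(n,n+"0.png"); pickle.dump(c,open(n+".pkl","wb"))
    print(n,np.linalg.inv(c[3])[:3,3],c[1][0,0])
c=cap("wrist","wrist0.png")
print(r.observe())
E
```

```text
pics
top [ 0.44198737 -0.01378624  1.07423038] 467.13595343234533
scene [0.86444292 0.62995518 0.64144418] 523.2479515341629
{'t': 0.15, 'q': array([-72.9793347 ,  34.37744848,  -0.14423081,  91.67108994,
         0.10035051,  54.02474409,  -4.57352651]), 'joint_vel': array([-0.03357116, -0.14803001, -0.02450116, -0.06538869,  0.08800747,
       -0.09726868,  0.02393525]), 'tau': array([ 3.38897982e-03, -7.76995611e+01,  1.56667046e+00, -2.58232945e+01,
        1.24753243e-02,  6.81298203e-03,  1.55228219e-05]), 'tcp_pos': array([0.26459768, 0.674616  , 0.24756777]), 'ee_rot': array([-1.79927053e+02,  5.53093258e-03,  1.58583904e+02]), 'ft_force': array([-0.28772048, -0.12519346, -0.36878918]), 'torque': array([ 0.00399577, -0.02809326, -0.002131  ]), 'grip_force': 0.0, 'grip_width': 0.0852756594793423}
```

View pics/top0.png

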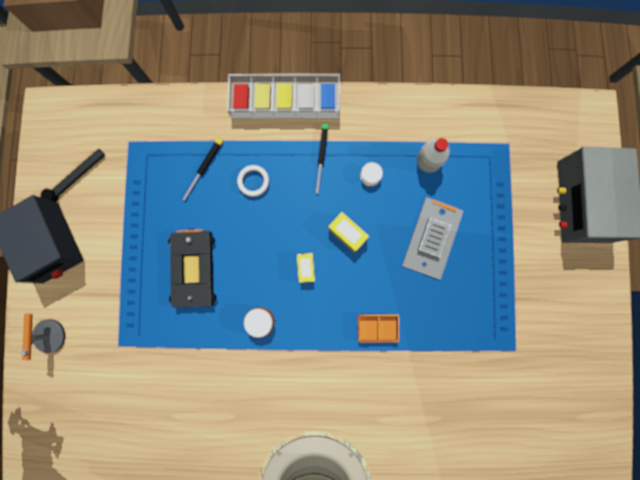

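View pics/scene0.png

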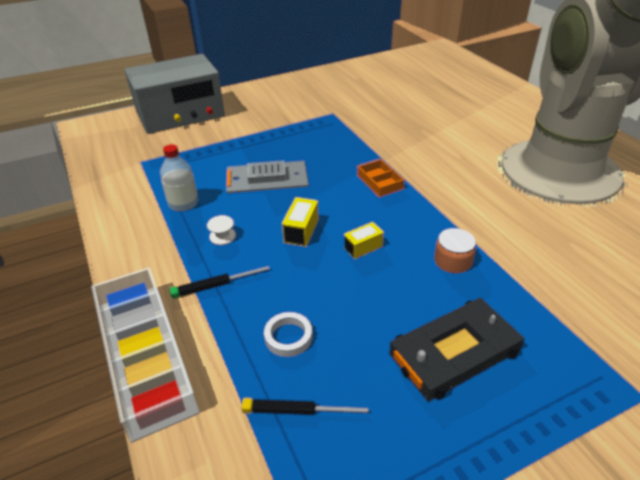

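```bash
python3 - <<'E'
import cv2,numpy as np
p=cv2.imread("pics/top0.png")
a=lambda x,y,w,h:cv2.resize(p[y:y+h,x:x+w],None,fx=5,fy=5,interpolation=cv2.INTER_CUBIC)
m=np.hstack([a(165,220,55,100),a(287,240,35,100),a(400,190,70,100)])
cv2.imwrite("pics/m.png",m);print(m.shape)
E
```

```text
(500, 800, 3)
```

View pics/m.png

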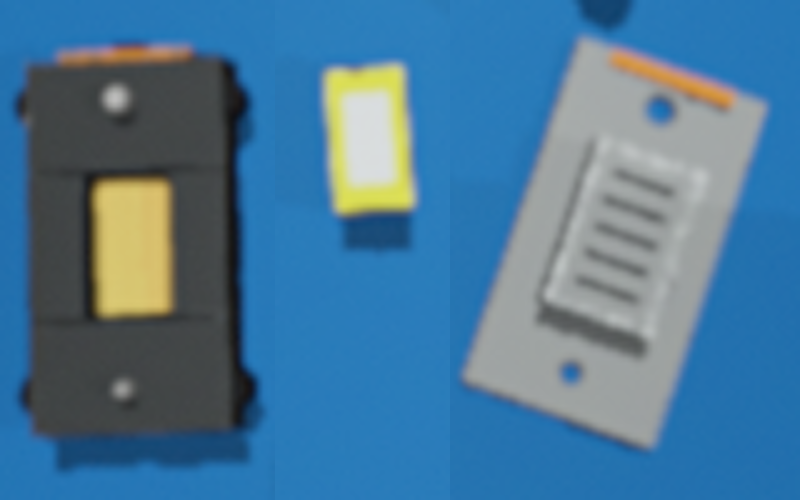

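```bash
cat > pose.py <<'E'
from h import *
def fit(W,M):
    M=np.array(M,float);W=W[:,:2];cw,cm=W.mean(0),M.mean(0)
    H=((M-cm).T@(W-cw)); a=np.arctan2(H[0,1]-H[1,0],H[0,0]+H[1,1])
    Rm=np.array([[np.cos(a),-np.sin(a)],[np.sin(a),np.cos(a)]])
    t=cw-Rm@cm; res=W-(M@Rm.T+t)
    print("xy",t.round(4),"yaw",np.degrees(a).round(2),"res mm",(res*1000).round(1).tolist()); return t,a
E
python3 - <<'E'
from pose import *
import pickle
c=pickle.load(open("top.pkl","rb"))
u=lambda L,x0,o,y0:[(x0+(a-o)/5-.4,y0+b/5-.4) for a,b in L]
C=[(.085,.046),(.085,-.046),(-.085,-.046),(-.085,.046)]
L=u([(28,66),(224,62),(238,430),(33,434),(116,98),(122,388)],165,0,220)
fit(world(c,L,[.032]*4+[.045]*2),C+[(.065,0),(-.065,0)])
B=u([(323,70),(403,64),(415,208),(335,214)],287,275,240)
fit(world(c,B,.038),[(.031,.017),(.031,-.017),(-.031,-.017),(-.031,.017)])
V=u([(580,37),(768,103),(655,450),(462,380),(660,110),(571,372)],400,450,190)
fit(world(c,V,.007),C+[(.065,0),(-.065,0)])
E
```

```text
xy [0.4902 0.2844] yaw 3.1 res mm [[-1.1, -0.7], [-3.6, 0.6], [0.6, -1.7], [2.2, -0.1], [0.6, 1.1], [1.2, 0.9]]
xy [0.4957 0.0246] yaw 5.3 res mm [[1.2, 1.1], [1.0, -0.7], [-1.2, -1.0], [-1.0, 0.6]]
xy [ 0.568  -0.2676] yaw -19.35 res mm [[-0.1, 0.3], [0.3, -0.8], [-0.8, -1.1], [0.1, 0.8], [-0.0, 0.2], [0.5, 0.5]]
```

```bash
cat > plan.py <<'E'
from h import *
def plan(targets, x=None):
    """targets: list of (x,y,z,yaw,rows)"""
    o=r.observe()
    p,y=(np.array(o["tcp_pos"]),o["ee_rot"][2]) if x is None else x
    T=[];Y=[]
    for X,Yy,Z,w,n in targets:
        for i in range(n):
            k=n-i; d=(np.array([X,Yy,Z])-p)/k; dy=((w-y+180)%360-180)/k
            s,c=np.sin(np.radians(y)),np.cos(np.radians(y))
            Rm=np.array([[c,s,0],[s,-c,0],[0,0,-1]])
            t=(Rm.T@d/.15).round(3); q=round(-dy/90,4)
            T.append(t.tolist());Y.append(q); p=p+Rm@t*.15; y=y-q*90
    print(T);print(Y);print("end",p.round(4),round(y,2)); return p,y
E
python3 - <<'E'
from plan import *
plan([(.4902,.2844,.248,183.1,8)])
c=r.capture("wrist");print(np.array(c["T_tool_cam"]).round(3),c["vertical_fov"])
E
```

```text
[[-0.294, -0.234, -0.0], [-0.281, -0.249, -0.0], [-0.267, -0.264, -0.0], [-0.252, -0.278, -0.001], [-0.237, -0.291, -0.0], [-0.222, -0.304, -0.001], [-0.205, -0.315, -0.0], [-0.188, -0.325, -0.001]]
[np.float64(-0.0341), np.float64(-0.034), np.float64(-0.0341), np.float64(-0.034), np.float64(-0.0341), np.float64(-0.034), np.float64(-0.0341), np.float64(-0.034)]
end [0.4903 0.2844 0.248 ] 183.1
[[-0.001 -0.966 -0.26   0.066]
 [ 1.    -0.001  0.    -0.   ]
 [-0.    -0.26   0.966 -0.125]
 [ 0.     0.     0.     1.   ]] 69.56537255722637
```

Request:
play_rows --hand '[1,1,1,1,1,1,1,1,1,1]' --pt "-0.294 -0.234 0" --pt "-0.281 -0.249 0" --pt "-0.267 -0.264 0" --pt "-0.252 -0.278 0" --pt "-0.237 -0.291 0" --pt "-0.222 -0.304 0" --pt "-0.205 -0.315 0" --pt "-0.188 -0.325 0" --pt "0 0 0" --pt "0 0 0" --yaw '[-0.034,-0.034,-0.034,-0.034,-0.034,-0.034,-0.034,-0.034,0,0]'

```text
t: 1.45
tcp_pos: [0.4902, 0.2849, 0.2483]
ee_rot: [180.0, -0.0, -177.0]
ft_force: [-0.5, 1.2, -0.5]
grip_width: 0.0853
grip_force: 0.0
```

```bash
python3 - <<'E'
from plan import *
import pickle
c=cap("wrist","w1.png");pickle.dump(c,open("w1.pkl","wb"))
o=r.observe();print(o["tcp_pos"],o["ee_rot"],o["ft_force"])
plan([(.4957,.0246,.15,185.3,8)])
E
```

```text
[0.48975154 0.28575471 0.24829676] [ 1.79962602e+02 -1.01198651e-02 -1.76885863e+02] [ 0.51249597 -0.11143198 -0.24806168]
[[0.007, -0.218, 0.082], [0.008, -0.217, 0.082], [0.009, -0.218, 0.082], [0.01, -0.217, 0.082], [0.011, -0.217, 0.082], [0.012, -0.218, 0.082], [0.013, -0.217, 0.082], [0.014, -0.217, 0.081]]
[np.float64(-0.003), np.float64(-0.003), np.float64(-0.003), np.float64(-0.0031), np.float64(-0.003), np.float64(-0.0031), np.float64(-0.003), np.float64(-0.0031)]
end [0.4957 0.0247 0.15  ] -174.7
```

View pics/w1.png

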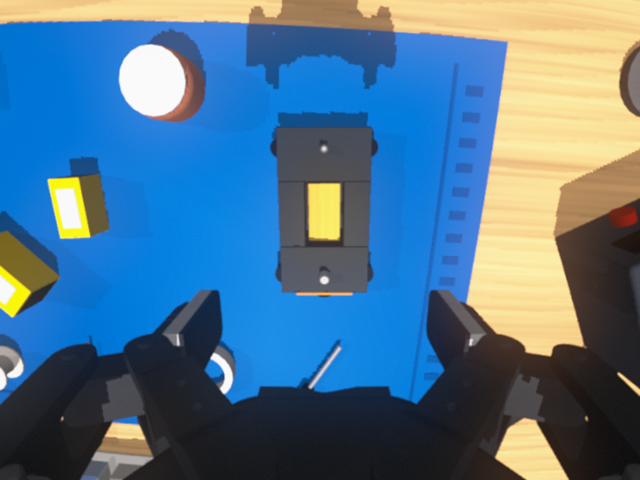

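```bash
python3 - <<'E'
import cv2
p=cv2.imread("pics/w1.png")
cv2.imwrite("pics/w1c.png",cv2.resize(p[115:305,260:390],None,fx=3,fy=3,interpolation=cv2.INTER_CUBIC))
E
```

```text
(no output)
```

View pics/w1c.png

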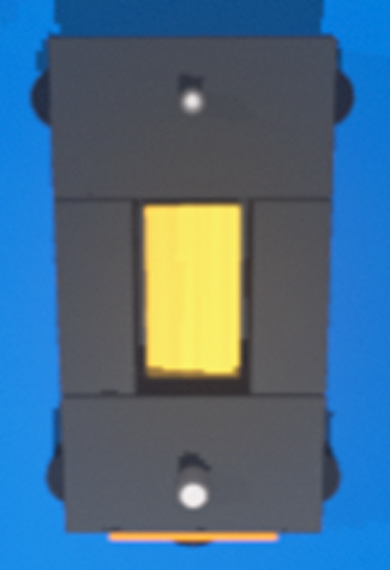

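Request:
play_rows --hand '[1,1,1,1,1,1,1,1,1,1]' --pt "0.007 -0.218 0.082" --pt "0.008 -0.217 0.082" --pt "0.009 -0.218 0.082" --pt "0.01 -0.217 0.082" --pt "0.011 -0.217 0.082" --pt "0.012 -0.218 0.082" --pt "0.013 -0.217 0.082" --pt "0.014 -0.217 0.081" --pt "0 0 0" --pt "0 0 0" --yaw '[-0.003,-0.003,-0.003,-0.003,-0.003,-0.003,-0.003,-0.003,0,0]'

```text
t: 2.75
tcp_pos: [0.4962, 0.0254, 0.1501]
ee_rot: [180.0, 0.0, -174.7]
ft_force: [-0.1, 1.2, -0.6]
grip_width: 0.0852
grip_force: 0.0
```

```bash
python3 - <<'E'
from plan import *
import pickle
c=cap("wrist","w2.png");pickle.dump(c,open("w2.pkl","wb"))
o=r.observe();print(o["tcp_pos"],o["ee_rot"],o["ft_force"])
print(proj(c,[(.4957+a*.031,.0246+b*.017,.038) for a,b in((1,1),(1,-1),(-1,-1),(-1,1))]))
E
```

```text
[0.49627125 0.02546246 0.1502834 ] [ 1.79959171e+02  4.07258053e-02 -1.74639469e+02] [0.79261323 0.29217068 0.79435142]
[[341.58392309 283.36205745]
 [295.63934857 279.41384546]
 [302.00491251 195.69619522]
 [351.01849494 200.20030717]]
```

View pics/w2.png

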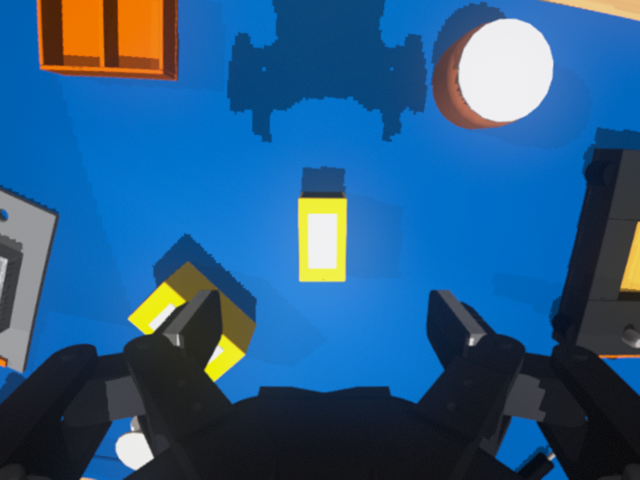

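```bash
python3 - <<'E'
from pose import *
from plan import plan
import pickle
c=pickle.load(open("w1.pkl","rb"))
L=[(260+a/3-.33,115+b/3-.33) for a,b in [(321,531),(66,531),(50,37),(335,37),(193,496),(191,99),(250,393),(137,393),(137,200),(250,200)]]
fit(world(c,L,[.032]*4+[.045]*2+[.032]*4),[(.085,.046),(.085,-.046),(-.085,-.046),(-.085,.046),(.065,0),(-.065,0),(.0335,.0195),(.0335,-.0195),(-.0335,-.0195),(-.0335,.0195)])
c=pickle.load(open("w2.pkl","rb"))
t,a=fit(world(c,[(345.5,281),(300,281.5),(299.5,198),(347,198)],.038),[(.031,.017),(.031,-.017),(-.031,-.017),(-.031,.017)])
plan([(*t,.15,180+np.degrees(a),2),(*t,.034,180+np.degrees(a),6)])
E
```

```text
xy [0.4904 0.2854] yaw 3.07 res mm [[-0.7, -0.5], [-1.0, 0.5], [0.5, 1.0], [0.8, -0.9], [0.5, -0.1], [-0.1, -0.5], [-0.6, -0.0], [-0.7, 0.2], [0.5, 1.3], [0.7, -0.8]]
xy [0.4956 0.025 ] yaw 5.06 res mm [[-0.4, -0.4], [0.0, 0.2], [0.2, 0.7], [0.2, -0.5]]
[[0.002, -0.001, 0.001], [0.003, -0.002, 0.001], [-0.0, 0.0, 0.129], [-0.0, 0.0, 0.129], [-0.0, 0.0, 0.129], [-0.0, 0.0, 0.129], [-0.0, 0.0, 0.129], [-0.0, 0.0, 0.128]]
[np.float64(0.0016), np.float64(0.0017), np.float64(-0.0), np.float64(-0.0), np.float64(-0.0), np.float64(-0.0), np.float64(-0.0), np.float64(-0.0)]
end [0.4956 0.0249 0.034 ] -174.94
```

Request:
play_rows --hand '[1,1,1,1,1,1,1,1,0,0]' --pt "0.002 -0.001 0.001" --pt "0.003 -0.002 0.001" --pt "0 0 0.132" --pt "0 0 0.132" --pt "0 0 0.132" --pt "0 0 0.132" --pt "0 0 0.132" --pt "0 0 0.132" --pt "0 0 0" --pt "0 0 0" --yaw '[0.0016,0.0017,0,0,0,0,0,0,0,0]' --grip_force 40

```text
t: 4.05
tcp_pos: [0.4954, 0.0232, 0.0314]
ee_rot: [-180.0, 0.0, -175.1]
ft_force: [-0.3, -0.1, 0.4]
grip_width: 0.0513
grip_force: 0.0
```

Request:
play_rows --hand '[0,0,0,0,0,0,0,0,0,0]' --pt "0 0 0" --pt "0 0 0" --pt "0 0 0" --pt "0 0 -0.1" --pt "0 0 -0.1" --pt "0 0 -0.1" --pt "0 0 -0.1" --pt "0 0 -0.1" --pt "0 0 -0.1" --pt "0 0 0" --yaw '[0,0,0,0,0,0,0,0,0,0]'

```text
t: 5.3
tcp_pos: [0.4958, 0.0231, 0.1221]
ee_rot: [180.0, 0.1, -175.1]
ft_force: [-0.2, -0.6, -1.2]
grip_width: 0.033
grip_force: 40.0
```

```bash
python3 - <<'E'
from plan import *
o=r.observe();print(o["tcp_pos"],o["ee_rot"],o["ft_force"],o["grip_width"])
plan([(.4904,.2852,.135,183.08,8)])
E
```

```text
[0.49582485 0.02306749 0.12214622] [ 1.79993420e+02  1.22899965e-01 -1.75085926e+02] [-0.21229325 -0.59620314 -1.22439737] 0.03301373565454215
[[-0.014, 0.218, -0.011], [-0.013, 0.218, -0.011], [-0.013, 0.218, -0.011], [-0.012, 0.218, -0.011], [-0.011, 0.218, -0.01], [-0.01, 0.218, -0.011], [-0.009, 0.219, -0.01], [-0.007, 0.219, -0.011]]
[np.float64(0.0025), np.float64(0.0026), np.float64(0.0025), np.float64(0.0026), np.float64(0.0025), np.float64(0.0026), np.float64(0.0025), np.float64(0.0026)]
end [0.4904 0.2853 0.135 ] -176.92
```

Request:
play_rows --hand '[0,0,0,0,0,0,0,0,0,0]' --pt "-0.014 0.218 -0.011" --pt "-0.013 0.218 -0.011" --pt "-0.013 0.218 -0.011" --pt "-0.012 0.218 -0.011" --pt "-0.011 0.218 -0.01" --pt "-0.01 0.218 -0.011" --pt "-0.009 0.219 -0.01" --pt "-0.007 0.219 -0.011" --pt "0 0 0" --pt "0 0 0" --yaw '[0.0025,0.0026,0.0025,0.0026,0.0025,0.0026,0.0025,0.0026,0,0]'

```text
t: 6.55
tcp_pos: [0.4893, 0.2846, 0.1332]
ee_rot: [-179.9, -0.1, -176.9]
ft_force: [0.5, 0.4, -1.0]
grip_width: 0.0335
grip_force: 40.2
```

```bash
python3 - <<'E'
from plan import *
import pickle
for i in range(3):
    c=cap("wrist","w3.png");o=r.observe();print(o["t"],o["tcp_pos"],o["ee_rot"],o["ft_force"])
pickle.dump(c,open("w3.pkl","wb"))
E
```

```text
6.6 [0.48951419 0.2840801  0.13335051] [-1.79930047e+02 -5.20141129e-02 -1.76953269e+02] [ 0.31274869  0.10468523 -1.23058811]
6.65 [0.48968069 0.28392759 0.13347872] [-1.79937603e+02 -3.99441958e-02 -1.76982318e+02] [ 0.68432456  0.332034   -0.76986355]
6.7 [0.4897886  0.2839582  0.13359695] [-1.79948792e+02 -2.95165647e-02 -1.76991515e+02] [ 0.17016379 -0.25851295 -0.57673174]
```

View pics/w3.png

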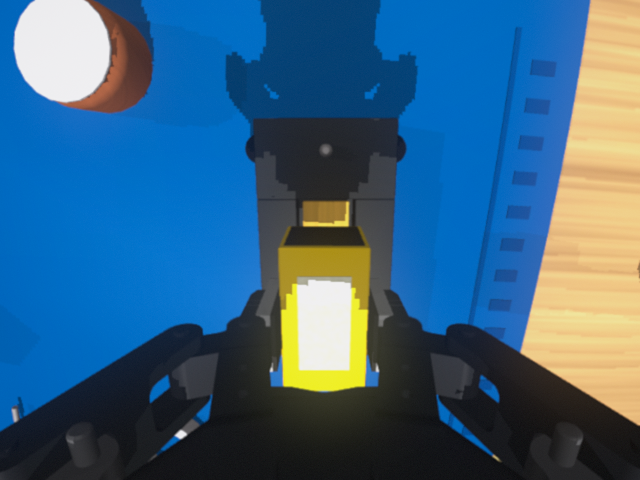

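```bash
python3 - <<'E'
from pose import *
import pickle
c=pickle.load(open("w3.pkl","rb"))
ps=np.array([.4898,.2840]);a=np.radians(3.03);Rm=np.array([[np.cos(a),np.sin(a)],[-np.sin(a),np.cos(a)]])
f=lambda uv,z:print(((world(c,uv,z)[:,:2]-[.4904,.2852])@Rm.T*1000).round(1).tolist())
f([(278,247),(370,247)],.1402)
f([(288,227),(363,227)],.1042)
f([(324.5,149.5)],.045)
f([(256,118),(397,118),(257,199),(395,199)],.032)
print(((ps-[.4904,.2852])@Rm.T*1000))
E
```

```text
[[-32.0, -17.5], [-32.0, 15.5]]
[[-31.0, -17.5], [-31.0, 16.9]]
[[-65.1, -0.7]]
[[-84.5, -43.7], [-84.4, 44.8], [-33.3, -45.4], [-33.2, 45.9]]
[-0.66259179 -1.1666071 ]
```

Request:
play_rows --hand '[0,0,0,0,0,0,0,0,0,0]' --pt "-0.003 0.004 0.08" --pt "0 0 0.08" --pt "0 0 0.08" --pt "0 0 0.08" --pt "0 0 0.08" --pt "0 0 0.08" --pt "0 0 0.025" --pt "0 0 0.025" --pt "0 0 0.025" --pt "0 0 0" --yaw '[0,0,0,0,0,0,0,0,0,0]'

```text
t: 7.95
tcp_pos: [0.4902, 0.2859, 0.0506]
ee_rot: [180.0, 0.0, -176.9]
ft_force: [0.2, 0.5, -1.9]
grip_width: 0.0332
grip_force: 40.2
```

```bash
python3 - <<'E'
from plan import *
for i in range(2):
    r.capture("top");o=r.observe();print(o["t"],o["tcp_pos"],o["ee_rot"],o["ft_force"],o["torque"])
E
```

```text
8.0 [0.49020156 0.28588686 0.05070052] [ 1.79997677e+02  1.10180743e-02 -1.76912514e+02] [-0.01858541  1.09910164 -0.76372008] [ 0.00675762 -0.02557853  0.02127289]
8.05 [0.49023178 0.28593699 0.05078009] [ 1.79991694e+02  1.62915690e-02 -1.76912367e+02] [ 0.63585409 -0.23786442 -1.07908495] [ 0.01573193 -0.01693874 -0.00275276]
```

Request:
play_rows --hand '[1,1,1,1,1,1,1,1,1,1]' --pt "0 0 0" --pt "0 0 0" --pt "0 0 0" --pt "0 0 0" --pt "0 0 0" --pt "0 0 -0.15" --pt "0 0 -0.25" --pt "0 0 -0.3" --pt "0 0 -0.3" --pt "0 0 0" --yaw '[0,0,0,0,0,0,0,0,0,0]'

```text
t: 9.3
tcp_pos: [0.4916, 0.2867, 0.2039]
ee_rot: [179.8, 0.3, -176.9]
ft_force: [0.3, -0.2, -0.3]
grip_width: 0.0853
grip_force: 0.0
```

```bash
python3 - <<'E'
from plan import *
import pickle
c=cap("wrist","w4.png");pickle.dump(c,open("w4.pkl","wb"))
o=r.observe();print(o["t"],o["tcp_pos"],o["ee_rot"],o["ft_force"])
plan([(.568,-.2676,.20,160.65,10)])
E
```

```text
9.35 [0.49069202 0.28619315 0.20205231] [ 1.79904951e+02  1.59755131e-01 -1.76913915e+02] [ 0.144374    0.18660456 -0.72024255]
[[-0.032, -0.371, 0.001], [-0.046, -0.37, 0.001], [-0.06, -0.368, 0.001], [-0.075, -0.365, 0.002], [-0.089, -0.362, 0.001], [-0.103, -0.358, 0.002], [-0.117, -0.354, 0.001], [-0.131, -0.349, 0.002], [-0.145, -0.344, 0.001], [-0.158, -0.338, 0.002]]
[np.float64(0.0249), np.float64(0.0249), np.float64(0.0249), np.float64(0.0249), np.float64(0.0249), np.float64(0.025), np.float64(0.0249), np.float64(0.025), np.float64(0.0249), np.float64(0.025)]
end [ 0.568  -0.2676  0.2   ] -199.35
```

View pics/w4.png

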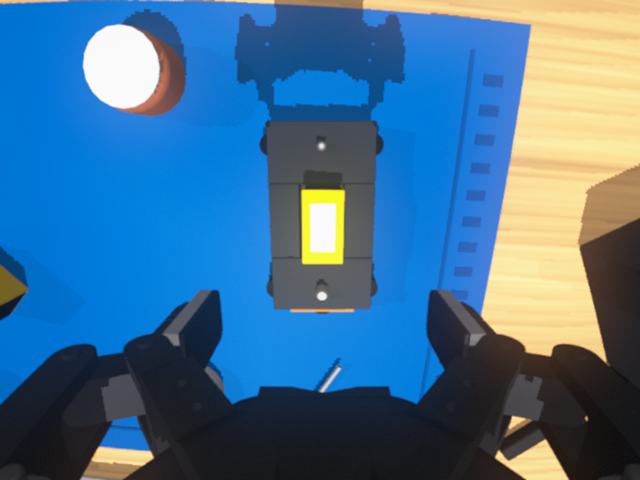

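Request:
play_rows --hand '[1,1,1,1,1,1,1,1,1,1]' --pt "-0.032 -0.371 0.001" --pt "-0.046 -0.37 0.001" --pt "-0.06 -0.368 0.001" --pt "-0.075 -0.365 0.002" --pt "-0.089 -0.362 0.001" --pt "-0.103 -0.358 0.002" --pt "-0.117 -0.354 0.001" --pt "-0.131 -0.349 0.002" --pt "-0.145 -0.344 0.001" --pt "-0.158 -0.338 0.002" --yaw '[0.0249,0.0249,0.0249,0.0249,0.0249,0.025,0.0249,0.025,0.0249,0.025]'

```text
t: 10.6
tcp_pos: [0.5669, -0.2695, 0.1968]
ee_rot: [180.0, -0.1, 160.6]
ft_force: [1.1, 0.4, -0.8]
grip_width: 0.0852
grip_force: 0.0
```

Request:
play_rows --hand '[1,1,1,1,1,1,1,1,1,1]' --pt "0 0 0" --pt "0 0 0" --pt "0 0 0" --pt "0 0 0" --pt "0 0 0" --pt "0 0 0" --pt "0 0 0" --pt "0 0 0" --pt "0 0 0" --pt "0 0 0" --yaw '[0,0,0,0,0,0,0,0,0,0]'

```text
t: 11.85
tcp_pos: [0.5675, -0.268, 0.1985]
ee_rot: [-180.0, 0.0, 160.7]
ft_force: [-0.2, 0.2, -0.7]
grip_width: 0.0853
grip_force: 0.0
```

```bash
python3 - <<'E'
from plan import *
import pickle
c=cap("wrist","w5.png");pickle.dump(c,open("w5.pkl","wb"))
o=r.observe();print(o["t"],o["tcp_pos"],o["ee_rot"],o["ft_force"])
cv2.imwrite("pics/w5c.png",cv2.resize(cv2.cvtColor(c[0],cv2.COLOR_RGB2BGR)[100:320,200:440],None,fx=2.6,fy=2.6,interpolation=cv2.INTER_CUBIC))
E
```

```text
11.9 [ 0.56748729 -0.267969    0.19847901] [-1.79999404e+02 -2.40958611e-03  1.60651072e+02] [ 0.01474051 -1.11785555 -0.55038401]
```

View pics/w5c.png

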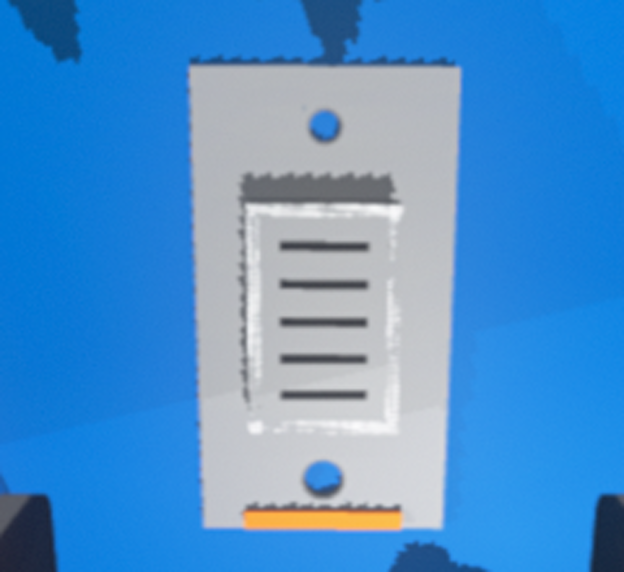

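```bash
python3 - <<'E'
from pose import *
from plan import plan
import pickle
c=pickle.load(open("w5.pkl","rb"))
L=[(200+a/2.6-.3,100+b/2.6-.3) for a,b in [(443,527),(204,527),(190,66),(460,66),(323,479),(325,126)]]
t,a=fit(world(c,L,.007),[(.085,.046),(.085,-.046),(-.085,-.046),(-.085,.046),(.065,0),(-.065,0)])
plan([(*t,.19,180+np.degrees(a),1),(*t,.03,180+np.degrees(a),7),(*t,.024,180+np.degrees(a),1)])
E
```

```text
xy [ 0.5679 -0.2677] yaw -19.56 res mm [[-0.3, 0.2], [-0.1, -0.0], [0.5, 0.2], [-0.0, -0.3], [-0.2, -0.2], [0.2, 0.0]]
[[-0.002, 0.003, 0.057], [-0.0, -0.0, 0.152], [-0.0, -0.0, 0.152], [-0.0, -0.0, 0.152], [-0.0, -0.0, 0.153], [-0.0, -0.0, 0.152], [-0.0, -0.0, 0.153], [-0.0, -0.0, 0.152], [-0.0, -0.0, 0.04]]
[np.float64(0.0024), np.float64(-0.0), np.float64(-0.0), np.float64(-0.0), np.float64(-0.0), np.float64(-0.0), np.float64(-0.0), np.float64(-0.0), np.float64(-0.0)]
end [ 0.5679 -0.2676  0.024 ] 160.44
```

Request:
play_rows --hand '[1,1,1,1,1,1,1,1,1,1]' --pt "-0.002 0.003 0.057" --pt "0 0 0.152" --pt "0 0 0.152" --pt "0 0 0.152" --pt "0 0 0.152" --pt "0 0 0.152" --pt "0 0 0.152" --pt "0 0 0.152" --pt "0 0 0.04" --pt "0 0 0" --yaw '[0.0024,0,0,0,0,0,0,0,0,0]'

```text
t: 13.15
tcp_pos: [0.5678, -0.2675, 0.024]
ee_rot: [-180.0, -0.0, 160.4]
ft_force: [0.6, -0.6, 0.2]
grip_width: 0.0858
grip_force: 0.0
```

Request:
play_rows --hand '[0,0,0,0,0,0,0,0,0,0]' --pt "0 0 0" --pt "0 0 0" --pt "0 0 0" --pt "0 0 0" --pt "0 0 0" --pt "0 0 0" --pt "0 0 0" --pt "0 0 0" --pt "0 0 0" --pt "0 0 0" --yaw '[0,0,0,0,0,0,0,0,0,0]' --grip_force 90

```text
t: 14.4
tcp_pos: [0.5685, -0.2679, 0.0257]
ee_rot: [-180.0, 0.1, 160.4]
ft_force: [-0.8, 1.0, 8.5]
grip_width: 0.0495
grip_force: 93.9
```

```bash
python3 - <<'E'
from plan import *
o=r.observe();print(o["t"],o["tcp_pos"],o["ee_rot"],o["ft_force"],o["grip_width"],o["grip_force"])
p,y=o["tcp_pos"],o["ee_rot"][2]
plan([(p[0],p[1],.15,y,3),(.52,-.03,.15,172,7)])
E
```

```text
14.4 [ 0.56845781 -0.26787098  0.02571935] [-1.79997778e+02  1.00704248e-01  1.60428603e+02] [-0.75591261  0.98435231  8.50864666] 0.04953438859868899 93.88040900230408
[[0.0, 0.0, -0.276], [0.0, 0.0, -0.276], [0.0, 0.0, -0.277], [0.119, 0.198, 0.0], [0.114, 0.201, 0.0], [0.108, 0.205, 0.0], [0.102, 0.208, 0.0], [0.096, 0.21, 0.0], [0.089, 0.213, 0.0], [0.083, 0.216, 0.0]]
[np.float64(-0.0), np.float64(-0.0), np.float64(-0.0), np.float64(-0.0184), np.float64(-0.0184), np.float64(-0.0184), np.float64(-0.0183), np.float64(-0.0184), np.float64(-0.0183), np.float64(-0.0184)]
end [ 0.5201 -0.03    0.1501] 172.0
```

Request:
play_rows --hand '[0,0,0,0,0,0,0,0,0,0]' --pt "0 0 -0.276" --pt "0 0 -0.276" --pt "0 0 -0.277" --pt "0.119 0.198 0" --pt "0.114 0.201 0" --pt "0.108 0.205 0" --pt "0.102 0.208 0" --pt "0.096 0.21 0" --pt "0.089 0.213 0" --pt "0.083 0.216 0" --yaw '[0,0,0,-0.0184,-0.0184,-0.0184,-0.0183,-0.0184,-0.0183,-0.0184]'

```text
t: 15.65
tcp_pos: [0.5193, -0.0287, 0.1492]
ee_rot: [180.0, 0.0, 172.1]
ft_force: [1.2, 0.3, -1.2]
grip_width: 0.0498
grip_force: 94.0
```

```bash
python3 - <<'E'
from plan import *
o=r.observe();print(o["t"],o["tcp_pos"],o["ee_rot"],o["ft_force"],o["grip_width"],o["grip_force"])
plan([(.4907,.2855,.15,183.07,8)])
E
```

```text
15.65 [ 0.51927935 -0.02867328  0.14920259] [1.79991437e+02 4.89991494e-02 1.72057874e+02] [ 1.16696268  0.30299302 -1.17964984] 0.049829351184318714 94.03638482093811
[[0.06, 0.256, -0.001], [0.054, 0.257, -0.001], [0.047, 0.259, -0.001], [0.041, 0.26, -0.0], [0.035, 0.26, -0.001], [0.029, 0.261, -0.0], [0.022, 0.262, -0.001], [0.016, 0.263, -0.0]]
[np.float64(-0.0153), np.float64(-0.0153), np.float64(-0.0153), np.float64(-0.0153), np.float64(-0.0153), np.float64(-0.0153), np.float64(-0.0153), np.float64(-0.0153)]
end [0.4907 0.2855 0.15  ] 183.07
```

Request:
play_rows --hand '[0,0,0,0,0,0,0,0,0,0]' --pt "0.06 0.256 -0.001" --pt "0.054 0.257 -0.001" --pt "0.047 0.259 -0.001" --pt "0.041 0.26 0" --pt "0.035 0.26 -0.001" --pt "0.029 0.261 0" --pt "0.022 0.262 -0.001" --pt "0.016 0.263 0" --pt "0 0 0" --pt "0 0 0" --yaw '[-0.0153,-0.0153,-0.0153,-0.0153,-0.0153,-0.0153,-0.0153,-0.0153,0,0]'

```text
t: 16.9
tcp_pos: [0.491, 0.2839, 0.1496]
ee_rot: [-180.0, 0.0, -177.0]
ft_force: [-0.5, -0.9, -2.0]
grip_width: 0.0497
grip_force: 94.0
```

Request:
play_rows --hand '[0,0,0,0,0,0,0,0,0,0]' --pt "0 0 0.08" --pt "0 0 0.08" --pt "0 0 0.08" --pt "0 0 0.06" --pt "0 0 0" --pt "0 0 0" --pt "0 0 0" --pt "0 0 0" --pt "0 0 0" --pt "0 0 0" --yaw '[0,0,0,0,0,0,0,0,0,0]'

```text
t: 18.15
tcp_pos: [0.4912, 0.2845, 0.1045]
ee_rot: [180.0, 0.0, -177.0]
ft_force: [0.6, 0.6, -1.1]
grip_width: 0.0496
grip_force: 94.0
```

```bash
python3 - <<'E'
from plan import *
import pickle
o=r.observe();print(o["t"],o["tcp_pos"],o["ee_rot"],o["ft_force"])
cs=[cap(n,n+"6.png") for n in("wrist","top","scene")];pickle.dump(cs,open("c6.pkl","wb"))
o=r.observe();print(o["t"],o["tcp_pos"],o["ee_rot"],o["ft_force"])
f=lambda i,x,y,w,h,s:cv2.resize(cv2.cvtColor(cs[i][0],cv2.COLOR_RGB2BGR)[y:y+h,x:x+w],(int(w*s),int(h*s)),interpolation=cv2.INTER_CUBIC)
P=np.array([(.4904,.2852,.06)]);s=proj(cs[2],P)[0].astype(int);print(s)
a=f(0,210,80,240,320,1.75);b=f(2,s[0]-95,max(0,s[1]-130),190,280,2)
print(a.shape,b.shape,s-[95,130]);m=np.hstack([a[:560],b[:560]]);cv2.imwrite("pics/m6.png",m)
E
```

```text
18.15 [0.49119372 0.28454274 0.10454416] [ 1.79996749e+02  9.61610153e-03 -1.76968218e+02] [ 0.55030288  0.55060875 -1.07910644]
18.3 [0.49120172 0.28452768 0.1044767 ] [ 1.79999567e+02  6.14386835e-03 -1.76972532e+02] [ 0.42532616 -0.80218505 -1.85959788]
[459 326]
(560, 420, 3) (560, 380, 3) [364 196]
```

View pics/m6.png

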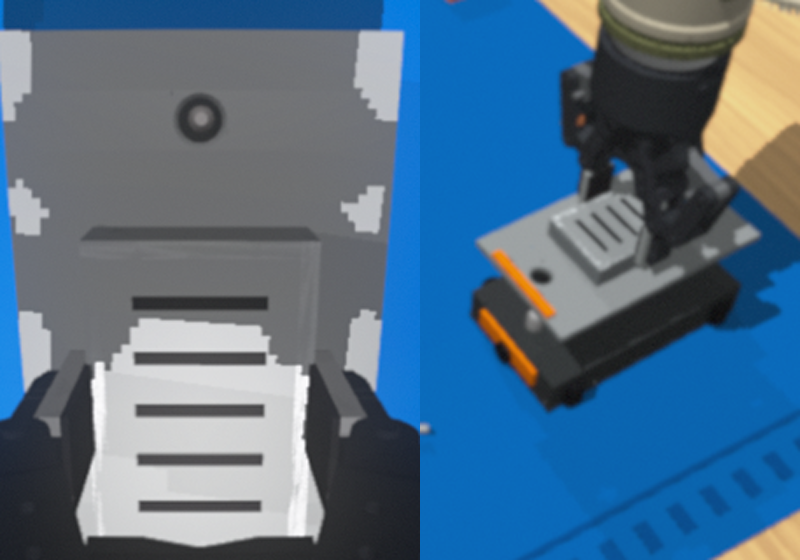

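```bash
python3 - <<'E'
from pose import *
import pickle
c=pickle.load(open("c6.pkl","rb"))[0]
a=np.radians(3.05);Rm=np.array([[np.cos(a),np.sin(a)],[-np.sin(a),np.cos(a)]])
def f(n,uv,z):print(n,((world(c,[(210+u/1.75-.3,80+v/1.75-.3) for u,v in uv],z)[:,:2]-[.4904,.2852])@Rm.T*1000).round(1).tolist())
f("hole",[(199.5,118)],.086);f("dowel",[(201,117.5)],.045)
f("corners",[(0,30),(403,31)],.086)
f("side",[(24,391),(377,391)],.086)
f("humptop far",[(80,241),(321,241)],.103)
print(((np.array([.4912,.2845])-[.4904,.2852])@Rm.T*1000))
E
```

```text
hole [[-65.1, -0.5]]
dowel [[-65.1, -0.1]]
corners [[-84.8, -45.5], [-84.5, 45.5]]
side [[3.7, -46.5], [3.8, 45.8]]
humptop far [[-39.6, -26.1], [-39.6, 25.5]]
[ 0.7616216  -0.74157436]
```

Request:
play_rows --hand '[0,0,0,0,0,0,0,0,0,0]' --pt "0 0.002 0.08" --pt "0 0 0.08" --pt "0 0 0.04" --pt "0 0 0.02" --pt "0 0 0.02" --pt "0 0 0.015" --pt "0 0 0.015" --pt "0 0 0" --pt "0 0 0" --pt "0 0 0" --yaw '[0,0,0,0,0,0,0,0,0,0]'

```text
t: 19.55
tcp_pos: [0.4912, 0.2848, 0.0641]
ee_rot: [180.0, 0.0, -177.0]
ft_force: [0.1, -0.1, -2.0]
grip_width: 0.05
grip_force: 94.0
```

Request:
play_rows --hand '[0,0,0,0,0,0,0,0,0,0]' --pt "0 0 0.01" --pt "0 0 0.01" --pt "0 0 0.01" --pt "0 0 0.01" --pt "0 0 0.01" --pt "0 0 0.01" --pt "0 0 0.01" --pt "0 0 0" --pt "0 0 0" --pt "0 0 0" --yaw '[0,0,0,0,0,0,0,0,0,0]'

```text
t: 20.8
tcp_pos: [0.4912, 0.2848, 0.0556]
ee_rot: [180.0, 0.1, -177.0]
ft_force: [-5.6, -3.2, 31.4]
grip_width: 0.0498
grip_force: 97.9
```

Request:
play_rows --hand '[0,0,0,0,0,0,0,0,0,0]' --pt "0 0 -0.003" --pt "0 0 0" --pt "0 0 0" --pt "0 0 0" --pt "0 0 0" --pt "0 0 0" --pt "0 0 0" --pt "0 0 0" --pt "0 0 0" --pt "0 0 0" --yaw '[0,0,0,0,0,0,0,0,0,0]'

```text
t: 22.05
tcp_pos: [0.4912, 0.2849, 0.0557]
ee_rot: [180.0, 0.1, -177.0]
ft_force: [-4.7, -2.5, 26.5]
grip_width: 0.0497
grip_force: 97.2
```

```bash
python3 - <<'E'
from plan import *
o=r.observe();print(o["tcp_pos"],o["ee_rot"],o["ft_force"],o["torque"])
E
```

```text
[0.49123517 0.28487103 0.05565279] [ 1.79964968e+02  5.59919987e-02 -1.76972189e+02] [-4.66124958 -2.48319921 26.54654338] [-0.58655389  1.02660089  0.01840266]
```

```bash
python3 -c "
from plant import r
print(r.close_job())"
```

```text
the job is handed in; nothing more can be done
None
```

The job is handed in at about 22 s. The battery was let go in the bay, and the gripper still holds the cover shut on both dowels with about 26 N. That it is fully closed I judged from force and height readings, not a last picture. The interface gave no verdict.

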